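# Get a label roll ready and hold the printer's roll holders open

### The arm

A 6-joint arm with a two-finger parallel gripper is mounted at the origin on the work surface. World frame = base frame: x ahead of the robot, y to its left, z up, the work surface at z = 0. Lengths are in m, angles in rad, forces in N, time in s.
With the tool pointing down it reaches from about 0.3 to 0.775 m from the base axis. Payload 14.6 kg.
Tool frame: the origin (TCP) lies at the very end of the fingers, on their centre line; the grasp point (between the pads) lies 19 mm behind it; z points along the fingers, y is the line along which they close (so a half turn about z gives the same grasp; the last joint's range is limited). The gripper opens to 94 mm and grips with 3 to 60 N. Pads are 16 mm wide; open, the fingers measure 119 mm over their backs; the gripper's body (75 mm by 177 mm) begins 78 mm behind the grasp point.
Start: joints at [-1.381, 0.3, 1.521, -0, 1.321, -0.067], TCP at [0.14, -0.532, 0.177] pointing down, gripper open.
Joint ranges: [-3.03, 3.03], [-0.79, 2.21], [0.23, 2.52], [-1.04, 4.18], [0, 3.07], [-2.55, 2.55]. Speed limits (rad/s): [2.22, 2.22, 2.57, 3.14, 3.14, 3.14].

### API

Orientations are given as [roll, pitch, yaw] about the fixed x, y, z axes, in that order (R = Rz(yaw) Ry(pitch) Rx(roll)).
In Python, from station import ctrl gives the robot as it stands. The module is installed in compiled form; this text tells all that it offers.
- The arm moves only by the tool step_arm, never from a script. Its argument "deltas" is a list of rows, each an object with "dp": the shift along the tool's x, y, z scaled (see below), a list of three; "twist": the turn about the tool's z scaled (see below). In form: [{"dp": [tx, ty, tz], "twist": twist}, ...]. A call has 1 to 12 rows; each row shifts and turns the commanded pose from where the row before left it, along the tool's axes as they then stand; what a row does not reach is not made up. The controller multiplies each number of a shift by 0.04 m and each number of a turn by 4 degrees. A row lasts 1/10 s, in which the tool goes at most 50 mm and 8.59 degrees, less where a joint would pass 70% of its speed; a pose out of reach is approached as far as the arm can. A call with a number of a shift or a turn outside -1 to 1 is refused whole. A call with a gripper value outside its range is refused whole. "gripper" is the opening, from -1 (shut) to 1 (fully open), set as the call begins (left out, the last holds). The fingers move at their own pace and stop on an object; "squeeze" is the grip in N (left out, the last holds). Time passes only in rows, so rows that do not move let the fingers close. It gives the time, the measured TCP pose, the force, the opening and the grip force at its end, in the units of the state.
- ctrl.get_obs(): the state, without advancing time (a new reading comes with each control period).
- ctrl.camera(name): name is "scene" or "top"; returns (picture, depth): 384x512x3 uint8, red, green, blue; 384x512 float32, m along the optical axis (not along the pixel's ray), 0 where there is no reading.
- ctrl.get_calibration(name): a dict with "fx", "fy", "cx", "cy" (pixels), "world_to_cam" (4x4, takes a point from world to camera coordinates). Camera axes: x right, y down, z forward; pixel columns grow to the right and rows downward; lengths in m; the calibration is good to about 2 mm. A picture is of the moment at which its call begins. get_calibration takes no time and is no camera call.
- ctrl.hand_in(): hands the job in; it is judged then, once.
Trained networks look in the newest picture that a camera, given by its name, has taken for a name from the list of things; names that differ only in an ending like _2 or _b are one class to them, and where a whole thing is asked for, a point or a joint stands for the part that bears it (a point fixed in the world has none). Each returns a list of dicts, best first, with "conf" (0 to 1); they miss things now and then, are a little off and sometimes report something else, mostly with a low value. They report only what shows in the picture. A call takes as long as a camera call. They do not tell look-alikes from the thing itself.
- ctrl.spot_in(camera, label): "rect" ([left, top, right, bottom] as shares, 0 to 1, of the picture: columns of its width, rows of its height, round what is visible of it).
- ctrl.cut_out(camera, label): "pixels" (384x512 bool, what is visible of it) and "rect" ([left, top, right, bottom] as shares, 0 to 1, of the picture: columns of its width, rows of its height, round what is visible of it).
The state is a dict: "time_s": time; "qpos": joint angles; "joint_vel": joint speeds; "tau": joint torques, N m; "ee_pos": TCP position; "eef_rot": TCP orientation; "force": force on the tool from outside, world axes, zero at the start; "moment": the same for the moment, N m; "grip_width": finger opening in m; "grip_force": force on a finger pad.
Only numpy, scipy, OpenCV 4.12 (cv2) and the standard library are available. Lean on these libraries where they do the work, as an engineer would, in place of code of your own. Each camera call takes 0.05 s, during which the arm holds its last target. There are 200 camera calls.

### The job

I want to reload the label printer: slide the white label roll up off its post on the roll stand, stand it upright in the small wooden tray in front of the printer and let go of it. Then pull one of the printer's two blue spring-loaded roll holders outwards until its pointer is on the red line of the width scale, and keep holding it there for me: finish while still holding it. Leave the orange roll on its post and everything else on the table where it is.

Things in the scene. Friction and masses are not known exactly. Their poses are not given: they have to be found in the camera images.
- label_roll: the white label roll to move, loose, 0.14 to 0.28 kg: a ring 58 mm across and 80 mm tall, bore 25 mm, standing on end on one of the two posts of the roll stand (either one). Origin at the centre of its underside, z up along its axis.
- price_roll: orange sticker roll on the other post, 58 mm across, 50 mm tall, bore 25 mm; stays there. Origin at the centre of its underside.
- stand: fixed wooden roll stand: base 210 mm (its x) by 95 mm (its y) and 20 mm thick, with two upright posts 18 mm in diameter at x = -60 and +60 mm, y = 0, whose tops are 118 mm above the table. The rolls rest on the base, 20 mm above the table. Origin at the centre of the base's underside.
- tray: fixed shallow wooden tray in front of the printer, 130 x 130 mm outside, walls 6 mm thick and 22 mm high above the table, floor 6 mm thick. Origin at the centre of its underside, axes along its sides.
- tray_in (a point): centre of the tray's inner floor, 6 mm above the table; inside the walls the floor is 118 x 118 mm. Axes as the tray's.
- printer: fixed desktop label printer, 240 mm deep (x), 200 mm wide (y); front faces its own -x, to the tray. Its open base is 95 mm high; the lid, hinged at x = +122 mm, stands open, tipped back, 330 mm high. Two blue roll holders stand in the open well at x = +30 mm and slide along y. A white scale in front of the well has a red line on each side. Origin at the centre of its underside.
- holder_l: blue roll holder on the printer's +y side: upright plate, 10 mm thick (printer's y), 50 mm long (its x). Its top is a finger tab 10 mm thick, 30 mm long, 108 to 136 mm above the table, to be gripped from above. A thin pointer runs from it over the scale. It pulls out along +y; shut, tab middle 25 mm from the printer's middle, 40 mm between the holders. Origin 32 mm above the table, mid thickness.
- holder_r: the mirror image of holder_l on the printer's -y side; it moves outwards along the printer's -y.
- guide_l (a joint): how far holder_l is pulled out from shut, along the printer's +y, in m: 0 to 0.040, on the red line at 0.032. A gear couples the holders: pulling either out moves the other as far the other way. Springs draw both shut; the hand feels about 2.5 N near shut, about 6 N at the red line.
- guide_r (a joint): how far holder_r has been pulled out, along the printer's -y, in m; always equal to guide_l.
- tab_l (a point): middle of the top edge of holder_l's finger tab, 136 mm above the table; moves with the holder.
- tab_r (a point): middle of the top edge of holder_r's finger tab, 136 mm above the table; moves with the holder.
- mark_l (a point): where tab_l is when holder_l's pointer is on its red line (fixed to the printer).
- mark_r (a point): where tab_r is when holder_r's pointer is on its red line (fixed to the printer).
- candlestick: white turned candlestick, 84 mm across the foot, 186 mm tall; stays. Origin under its centre.
- terminal: dark card terminal lying flat, 165 x 78 x 25 mm; stays. Origin under its centre.
- mug: blue mug, 80 mm across, 92 mm tall; stays. Origin under its centre.
- marker_pen: marker pen, blue with an orange end, 130 mm long, 15 mm thick, lying; stays. Origin under its middle.
- jar: amber glass jar with a brass lid, 72 mm across, 105 mm tall; stays. Origin under its centre.
Not all that is in view belongs to the job. What is meant by the label_roll is not turquoise, and is the smaller of those in its own colour.

How it is judged:
By the outcome, as a careful person would: the job done as asked, in the order asked, and still so for the second after the job is handed in, while the arm keeps its last pose, push and grip.
It also fails if it takes over 48 s, if anything falls off the work surface, if the arm or the gripper's body presses on something with over 40 N, if the wrist force passes 120 N, or if a joint passes its speed limit or range.

## Working session

There is one attempt and no reset: what is moved stays moved. The work goes in short steps, Python scripts to look and compute and a tool call to move; the robot and the scene stay as the last step left them, time stands still between calls to the robot, and variables do not carry over. Pictures are saved under pics/ and viewed, at most 10 in all, crops included, and the job is handed in when it is done.

Besides the shell and the picture viewer there is one more tool, called by a JSON object that holds its "method" and its "body", one argument or row to a line. step_arm: Moves the arm, as the interface text tells. Its arguments: {"type":"object","properties":{"deltas":{"type":"array"},"gripper":{"type":"number"},"squeeze":{"type":"number"}},"required":["deltas"]}

```bash
mkdir -p pics
cat > h.py <<'E'
import numpy as np, cv2
from station import ctrl
def cam(n):
    p,d=ctrl.camera(n); c=ctrl.get_calibration(n); return p,d,c
def world(u,v,d,c):
    u=np.asarray(u,float);v=np.asarray(v,float)
    P=np.stack([(u-c['cx'])/c['fx']*d,(v-c['cy'])/c['fy']*d,d,np.ones_like(d)],-1)
    return (P@np.linalg.inv(np.array(c['world_to_cam'])).T)[...,:3]
def cloud(d,c):
    v,u=np.mgrid[0:d.shape[0],0:d.shape[1]]; return world(u,v,d,c)
def proj(P,c):
    q=np.array(c['world_to_cam'])@np.append(P,1); return c['fx']*q[0]/q[2]+c['cx'],c['fy']*q[1]/q[2]+c['cy']
E
python3 - <<'E'
from h import *
np.set_printoptions(precision=3,suppress=True)
im=[]
for n in('scene','top'):
    p,d,c=cam(n); np.savez(n+'.npz',p=p,d=d); im.append(p)
    print(n,c['fx'],c['cx'],np.linalg.inv(np.array(c['world_to_cam'])))
    P=cloud(d,c)
    for l in('label_roll','price_roll','stand','tray','printer','holder_l','holder_r'):
        for r in ctrl.cut_out(n,l)[:4]:
            m=r['pixels']&(d>0); 
            if m.sum()<5: continue
            q=P[m]; print(l,round(r['conf'],2),(np.array(r['rect'])*[512,384,512,384]).round(),'med',np.median(q,0),'lo',np.percentile(q,2,0),'hi',np.percentile(q,98,0))
    cv2.imwrite(f'pics/{n}0.png',cv2.resize(p[...,::-1],(800,600)))
print(ctrl.get_obs())
E
```

```text
scene 393.60634763065383 253.4543132872174 [[ 0.774  0.373 -0.512  1.108]
 [ 0.633 -0.437  0.639 -0.716]
 [ 0.015 -0.819 -0.574  0.697]
 [ 0.     0.     0.     1.   ]]
label_roll 0.94 [194. 196. 221. 230.] med [ 0.517 -0.153  0.061] lo [ 0.479 -0.169  0.005] hi [ 0.53  -0.117  0.083]
label_roll 0.92 [152. 209. 182. 251.] med [ 0.499 -0.283  0.076] lo [ 0.421 -0.299  0.019] hi [ 0.512 -0.244  0.103]
price_roll 0.94 [195. 237. 220. 269.] med [ 0.616 -0.27   0.062] lo [ 0.579 -0.286  0.024] hi [ 0.631 -0.233  0.073]
price_roll 0.32 [312. 137. 324. 157.] med [0.579 0.276 0.097] lo [0.523 0.235 0.039] hi [0.582 0.357 0.136]
stand 0.7 [145. 206. 234. 284.] med [ 0.557 -0.284  0.021] lo [ 0.452 -0.319  0.006] hi [ 0.648 -0.216  0.116]
stand 0.55 [309. 133. 323. 164.] med [0.579 0.276 0.097] lo [0.535 0.224 0.044] hi [0.583 0.351 0.137]
tray 0.68 [310. 136. 324. 159.] med [0.579 0.275 0.098] lo [0.536 0.217 0.044] hi [0.583 0.356 0.137]
printer 0.75 [262.  56. 378. 198.] med [0.55  0.395 0.103] lo [0.439 0.127 0.019] hi [0.659 0.512 0.299]
holder_l 0.68 [310. 135. 325. 159.] med [0.579 0.274
[... 2233 characters left out ...]
0.51  0.234 0.034] hi [0.533 0.302 0.138]
holder_r 0.72 [108. 192. 136. 204.] med [0.568 0.276 0.095] lo [0.558 0.244 0.031] hi [0.582 0.306 0.137]
holder_r 0.53 [109. 212. 146. 226.] med [0.518 0.271 0.088] lo [0.51  0.234 0.034] hi [0.533 0.302 0.138]
{'time_s': 0.8, 'qpos': array([-1.381,  0.3  ,  1.521,  0.   ,  1.321, -0.067]), 'joint_vel': array([-0.002, -0.   ,  0.001, -0.001,  0.001, -0.   ]), 'tau': array([ -0.003, -53.165, -35.291,   0.071,   0.021,  -0.   ]), 'ee_pos': array([ 0.14 , -0.532,  0.177]), 'eef_rot': array([-3.142, -0.   ,  0.257]), 'force': array([ 0.175, -0.107, -0.158]), 'moment': array([-0.008,  0.017, -0.016]), 'grip_force': 0.0, 'grip_width': 0.09372908384211757}
```

View pics/scene0.png

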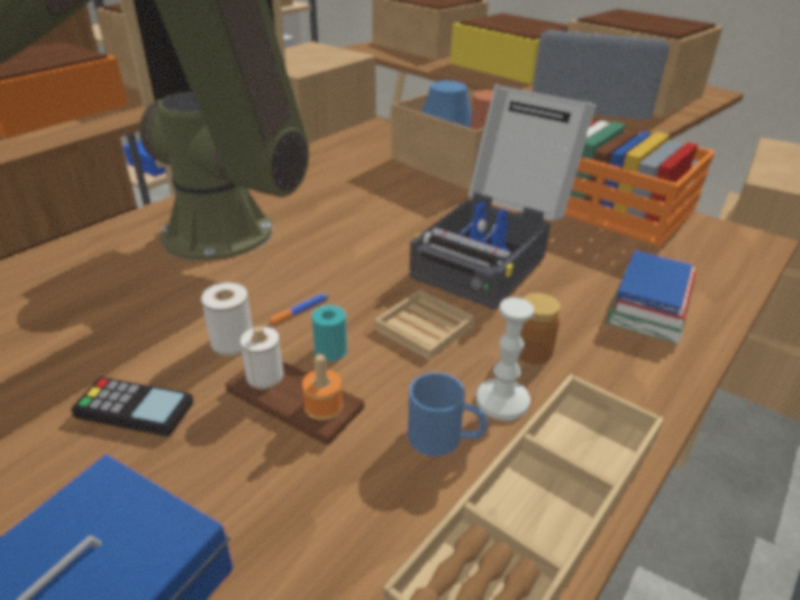

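View pics/top0.png

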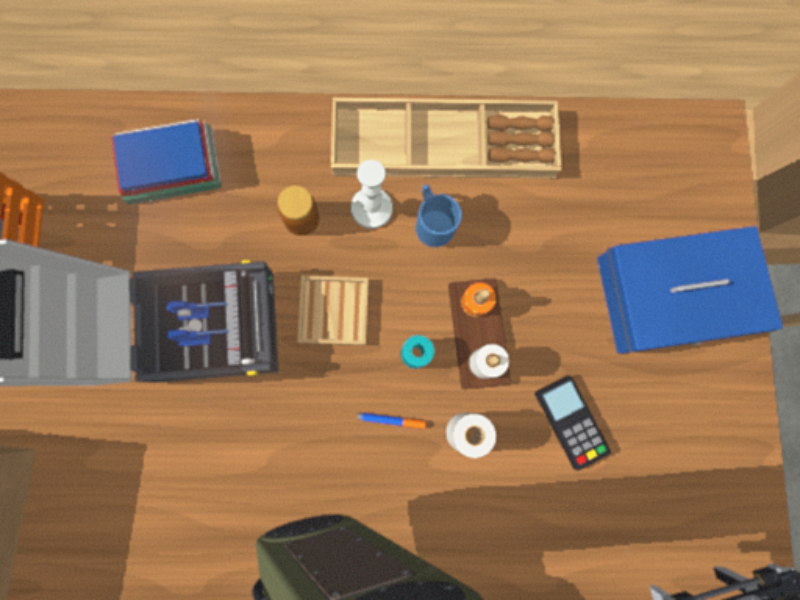

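The scene: the small white roll is on the stand at scene (262,357) and top (489,360). Look-alikes are the larger white roll standing on the table at scene (227,318) / top (471,435) and the turquoise roll at scene (330,333) / top (417,351). The orange roll is at scene (322,390). I choose the white one on the stand; next I'll measure it closely and check it in a crop.

Run:
```python
from h import *
np.set_printoptions(precision=4,suppress=True)
crops=[]
for n in('scene','top'):
    z=np.load(n+'.npz');d=z['d'];p=z['p'];c=ctrl.get_calibration(n);P=cloud(d,c);ok=d>0
    def reg(x0,x1,y0,y1,z0,z1): 
        q=P; return ok&(q[...,0]>x0)&(q[...,0]<x1)&(q[...,1]>y0)&(q[...,1]<y1)&(q[...,2]>z0)&(q[...,2]<z1)
    for nm,R in dict(roll_top=(.43,.53,-.32,-.21,.088,.11),posts=(.43,.66,-.32,-.21,.111,.13),base=(.40,.70,-.36,-.17,.014,.026),traywall=(.49,.68,-.07,.11,.017,.028),trayfloor=(.53,.63,-.03,.07,.002,.01),tabs=(.48,.62,.2,.36,.115,.145),big=(.29,.41,-.3,-.17,.09,.12)).items():
        m=reg(*R);q=P[m]
        if len(q)<5: print(n,nm,len(q));continue
        r=cv2.minAreaRect((q[:,:2]*1000).astype(np.float32))
        print(n,nm,len(q),'mean',q.mean(0),'lo',np.percentile(q,3,0),'hi',np.percentile(q,97,0),'rect',np.round(r[0],1),np.round(r[1],1),round(r[2],1))
    m=reg(.48,.62,.2,.36,.12,.145);q=P[m]
    for s,k in(('L',q[:,0]<.546),('R',q[:,0]>=.546)):
        a=q[k]; print(' tab',s,len(a),a.mean(0) if len(a) else 0,np.percentile(a,[3,97],0) if len(a) else 0)
    x,y=(165,190) if n=='scene' else (255,200)
    crops.append(cv2.resize(p[y-10:y+80,x-30:x+90,::-1],(400,300),interpolation=cv2.INTER_CUBIC))
    x,y=(260,110) if n=='scene' else (85,165)
    crops.append(cv2.resize(p[y:y+90,x:x+120,::-1],(400,300),interpolation=cv2.INTER_CUBIC))
cv2.imwrite('pics/crop1.png',np.vstack([np.hstack(crops[:2]),np.hstack(crops[2:])]))
```

```text
scene roll_top 334 mean [ 0.4896 -0.276   0.099 ] lo [ 0.4592 -0.2985  0.089 ] hi [ 0.5108 -0.2478  0.1052] rect [ 484.1 -271.5] [57.1 56.3] 45.8
scene posts 83 mean [ 0.5495 -0.2653  0.1162] lo [ 0.4781 -0.2777  0.1112] hi [ 0.6094 -0.2519  0.1202] rect [ 543.1 -265.9] [134.8  15.4] 7.4
scene base 1498 mean [ 0.5584 -0.2773  0.0204] lo [ 0.4522 -0.3163  0.0153] hi [ 0.6461 -0.2175  0.0235] rect [ 540.2 -240.1] [210.3 146.9] 6.2
scene traywall 421 mean [0.5876 0.0165 0.0216] lo [ 0.5206 -0.0449  0.0173] hi [0.6506 0.0853 0.0247] rect [584.8  20.6] [134.7 132.8] 88.9
scene trayfloor 648 mean [0.5817 0.0232 0.0073] lo [ 0.5333 -0.0197  0.0047] hi [0.627  0.0664 0.0096] rect [580.   23.3] [93.  99.3] 90.0
scene tabs 106 mean [0.5495 0.2872 0.1266] lo [0.489  0.2643 0.1156] hi [0.5875 0.3592 0.1373] rect [546.2 311.2] [129.8  96.8] 0.4
scene big 458 mean [ 0.3576 -0.2395  0.1013] lo [ 0.3214 -0.2704  0.0912] hi [ 0.3878 -0.2058  0.1058] rect [ 354.  -236.8] [72.  75.2] 23.1
 tab L 38 [0.528  0.2741 0.1298] [[0.5235 0.2638 0.1211]
 [0.5324 0.289  0.137 ]]
 tab R 39 [0.5775 0.2793 0.1307] 
[... 481 characters left out ...]
raywall 342 mean [0.5811 0.0231 0.0219] lo [ 0.5165 -0.0423  0.0181] hi [0.6453 0.0864 0.026 ] rect [581.  22.] [130.1 130.2] 88.2
top trayfloor 986 mean [0.5797 0.0201 0.0063] lo [ 0.533  -0.027   0.0028] hi [0.6269 0.0664 0.0095] rect [580.   19.7] [99.9 99.3] 0.1
top tabs 127 mean [0.5405 0.2878 0.1306] lo [0.4867 0.2662 0.1156] hi [0.5744 0.3583 0.1384] rect [532.4 316.2] [ 63.2 116.5] 22.6
top big 510 mean [ 0.3475 -0.2331  0.1032] lo [ 0.3143 -0.2658  0.0985] hi [ 0.3806 -0.2002  0.1068] rect [ 347.4 -233. ] [71.9 72. ] 89.6
 tab L 54 [0.5209 0.2785 0.1334] [[0.5158 0.2659 0.1217]
 [0.526  0.2925 0.1387]]
 tab R 50 [0.5704 0.2832 0.1338] [[0.566  0.2703 0.1234]
 [0.5747 0.2975 0.1379]]
```

View pics/crop1.png

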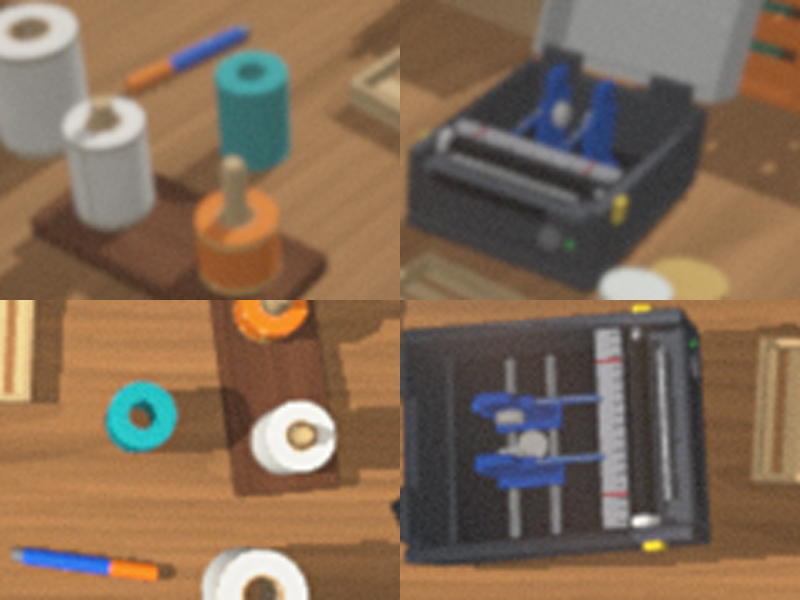

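The crop shows the small white ring over the wooden post on the stand, beside the smooth turquoise one and the larger white one on the table, so the choice holds. Both views put the roll axis at about (0.480,-0.270) with its top at 0.099. The tabs stand at about 0.136, 50 mm apart. I'll move above the roll now.

{"method": "step_arm", "body": {
  "deltas": [
    {"dp":[0,0,0],"twist":1},
    {"dp":[0,0,0],"twist":1},
    {"dp":[0.92,-0.55,0],"twist":0},
    {"dp":[0.92,-0.55,0],"twist":0},
    {"dp":[0.92,-0.55,0],"twist":0},
    {"dp":[0.92,-0.55,0],"twist":0},
    {"dp":[0.92,-0.55,0],"twist":0},
    {"dp":[0.92,-0.55,0],"twist":0},
    {"dp":[0.92,-0.55,0],"twist":0},
    {"dp":[0.92,-0.55,0],"twist":0},
    {"dp":[0.92,-0.55,0],"twist":0},
    {"dp":[0.92,-0.55,0],"twist":0}
  ],
  "gripper": 1
}}

```text
time_s: 2.0
ee_pos: [0.4807, -0.2691, 0.1772]
eef_rot: [3.141, -0.0, 0.117]
force: [0.8, -0.7, 0.7]
grip_width: 0.0938
grip_force: 0.0
```

{"method": "step_arm", "body": {
  "deltas": [
    {"dp":[0,0,0.8],"twist":0},
    {"dp":[0,0,0.8],"twist":0},
    {"dp":[0,0,0.8],"twist":0},
    {"dp":[0,0,0.5],"twist":0},
    {"dp":[0,0,0.25],"twist":0},
    {"dp":[0,0,0],"twist":0}
  ]
}}

```text
time_s: 2.6
ee_pos: [0.4791, -0.2703, 0.0503]
eef_rot: [-3.141, 0.001, 0.117]
force: [-0.5, -0.3, -0.1]
grip_width: 0.0943
grip_force: 0.0
```

{"method": "step_arm", "body": {
  "deltas": [
    {"dp":[0,0,0],"twist":0},
    {"dp":[0,0,0],"twist":0},
    {"dp":[0,0,0],"twist":0},
    {"dp":[0,0,0],"twist":0},
    {"dp":[0,0,0],"twist":0},
    {"dp":[0,0,0],"twist":0},
    {"dp":[0,0,0],"twist":0},
    {"dp":[0,0,0],"twist":0}
  ],
  "gripper": -1,
  "squeeze": 20
}}

```text
time_s: 3.4
ee_pos: [0.4796, -0.2705, 0.0514]
eef_rot: [3.141, -0.0, 0.117]
force: [-0.6, 1.6, 4.6]
grip_width: 0.0581
grip_force: 20.0
```

{"method": "step_arm", "body": {
  "deltas": [
    {"dp":[0,0,-0.3],"twist":0},
    {"dp":[0,0,-0.3],"twist":0},
    {"dp":[0,0,-0.4],"twist":0},
    {"dp":[0,0,-0.4],"twist":0},
    {"dp":[0,0,-0.4],"twist":0},
    {"dp":[0,0,-0.4],"twist":0},
    {"dp":[0,0,-0.4],"twist":0},
    {"dp":[0,0,-0.4],"twist":0},
    {"dp":[0,0,-0.3],"twist":0},
    {"dp":[0,0,0],"twist":0}
  ]
}}

```text
time_s: 4.4
ee_pos: [0.48, -0.2708, 0.1851]
eef_rot: [3.14, -0.002, 0.117]
force: [-0.1, 0.3, -1.9]
grip_width: 0.0579
grip_force: 20.0
```

Run:
```python
from h import *
np.set_printoptions(precision=4,suppress=True)
im=[]
o=ctrl.get_obs();print(o['time_s'],o['ee_pos'],o['grip_width'],o['force'])
for n in('scene','top'):
    p,d,c=cam(n);P=cloud(d,c)
    u,v=map(int,proj([o['ee_pos'][0],o['ee_pos'][1],.17],c)); u=max(60,min(u,450));v=max(60,min(v,320))
    im.append(cv2.resize(p[v-60:v+60,u-50:u+50,::-1],(400,480),interpolation=cv2.INTER_CUBIC))
    hsv=cv2.cvtColor(p,cv2.COLOR_RGB2HSV)
    m=(d>0)&(np.hypot(P[...,0]-o['ee_pos'][0],P[...,1]-o['ee_pos'][1])<.033)&(hsv[...,1]<50)&(hsv[...,2]>110)&(P[...,2]>.1)&(P[...,2]<.24)
    print(n,m.sum(),np.percentile(P[m],[2,50,98],0) if m.sum() else '')
cv2.imwrite('pics/lift.png',np.hstack(im))
```

```text
4.4 [ 0.48   -0.2708  0.1851] 0.0579489327294236 [-0.051   0.2737 -1.8911]
scene 887 [[ 0.4628 -0.3002  0.1589]
 [ 0.5023 -0.283   0.2057]
 [ 0.5118 -0.248   0.2357]]
top 0
```

View pics/lift.png

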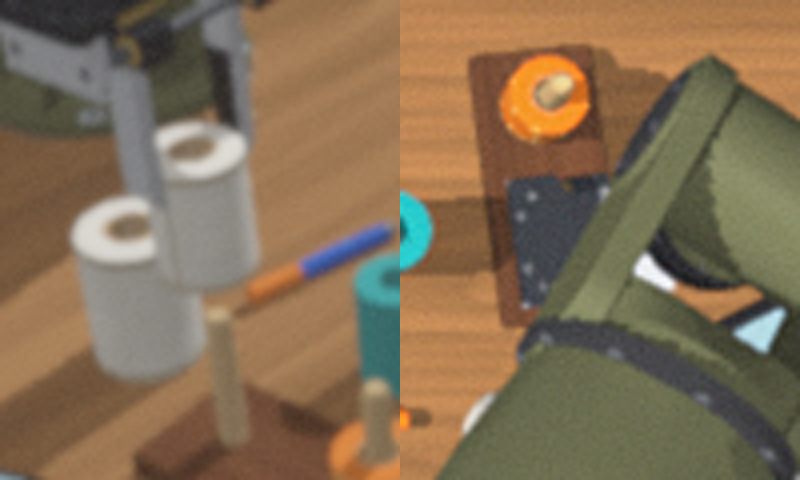

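The roll is in the fingers, upright and clear of the post (scene crop (205,205), post top at (220,315)); now I carry it to the tray.

{"method": "step_arm", "body": {
  "deltas": [
    {"dp":[0.42,-0.87,0],"twist":0},
    {"dp":[0.42,-0.87,0],"twist":0},
    {"dp":[0.42,-0.87,0],"twist":0},
    {"dp":[0.42,-0.87,0],"twist":0},
    {"dp":[0.42,-0.87,0],"twist":0},
    {"dp":[0.42,-0.87,0],"twist":0},
    {"dp":[0.42,-0.87,0],"twist":0},
    {"dp":[0.42,-0.87,0],"twist":0},
    {"dp":[0,0,0],"twist":0},
    {"dp":[0,0,0],"twist":0}
  ]
}}

```text
time_s: 5.5
ee_pos: [0.58, 0.0223, 0.1819]
eef_rot: [-3.141, 0.002, 0.119]
force: [1.2, 0.7, -2.5]
grip_width: 0.0583
grip_force: 20.0
```

Run:
```python
from h import *
np.set_printoptions(precision=4,suppress=True)
o=ctrl.get_obs();print(o['time_s'],o['ee_pos'],o['eef_rot'],o['qpos'],o['grip_width'],o['force'])
p,d,c=cam('scene');P=cloud(d,c)
hsv=cv2.cvtColor(p,cv2.COLOR_RGB2HSV)
m=(d>0)&(np.hypot(P[...,0]-o['ee_pos'][0],P[...,1]-o['ee_pos'][1])<.033)&(hsv[...,1]<50)&(P[...,2]>.1)&(P[...,2]<.26)
print(m.sum(),np.percentile(P[m],[1,50,99],0))
# printer orientation: base walls top
for n in('scene','top'):
    z=np.load(n+'.npz');d=z['d'];c=ctrl.get_calibration(n);P=cloud(d,c)
    m=(d>0)&(P[...,0]>.40)&(P[...,0]<.70)&(P[...,1]>.1)&(P[...,1]<.36)&(P[...,2]>.085)&(P[...,2]<.1)
    r=cv2.minAreaRect((P[m][:,:2]*1000).astype(np.float32));print(n,m.sum(),r)
```

```text
5.5 [0.58   0.0223 0.1819] [-3.1415  0.0019  0.1186] [-0.0246  0.3656  1.4224 -0.0002  1.3554  1.4276] 0.05830686445511173 [ 1.2218  0.6823 -2.5324]
650 [[ 0.566  -0.0088  0.1536]
 [ 0.5979  0.0054  0.1992]
 [ 0.612   0.0521  0.2558]]
scene 1278 ((556.8829345703125, 246.17218017578125), (206.69882202148438, 235.87864685058594), 4.037979602813721)
top 2035 ((551.979736328125, 248.4888916015625), (209.19569396972656, 235.9612274169922), 3.730597734451294)
```

{"method": "step_arm", "body": {
  "deltas": [
    {"dp":[0,0,0.7],"twist":0},
    {"dp":[0,0,0.7],"twist":0},
    {"dp":[0,0,0.7],"twist":0},
    {"dp":[0,0,0.6],"twist":0},
    {"dp":[0,0,0.4],"twist":0},
    {"dp":[0,0,0.25],"twist":0},
    {"dp":[0,0,0.1],"twist":0},
    {"dp":[0,0,0],"twist":0},
    {"dp":[0,0,0],"twist":0}
  ]
}}

```text
time_s: 6.45
ee_pos: [0.5808, 0.0215, 0.0459]
eef_rot: [3.141, -0.001, 0.117]
force: [0.4, 0.1, -1.6]
grip_width: 0.0581
grip_force: 20.0
```

{"method": "step_arm", "body": {
  "deltas": [
    {"dp":[0,0,0.1],"twist":0},
    {"dp":[0,0,0.05],"twist":0},
    {"dp":[0,0,0],"twist":0},
    {"dp":[0,0,0],"twist":0}
  ]
}}

```text
time_s: 6.85
ee_pos: [0.5804, 0.0218, 0.0391]
eef_rot: [3.142, -0.0, 0.117]
force: [0.3, -0.4, -2.0]
grip_width: 0.0584
grip_force: 20.0
```

{"method": "step_arm", "body": {
  "deltas": [
    {"dp":[0,0,0.05],"twist":0},
    {"dp":[0,0,0],"twist":0},
    {"dp":[0,0,0],"twist":0}
  ]
}}

```text
time_s: 7.15
ee_pos: [0.5806, 0.0219, 0.0373]
eef_rot: [-3.142, -0.001, 0.117]
force: [1.4, 0.4, 1.3]
grip_width: 0.0582
grip_force: 20.0
```

{"method": "step_arm", "body": {
  "deltas": [
    {"dp":[0,0,0],"twist":0},
    {"dp":[0,0,0],"twist":0},
    {"dp":[0,0,0],"twist":0},
    {"dp":[0,0,0],"twist":0},
    {"dp":[0,0,0],"twist":0},
    {"dp":[0,0,0],"twist":0}
  ],
  "gripper": 1
}}

```text
time_s: 7.75
ee_pos: [0.5804, 0.0217, 0.037]
eef_rot: [-3.142, 0.0, 0.117]
force: [-0.1, 0.3, 0.6]
grip_width: 0.0939
grip_force: 0.0
```

{"method": "step_arm", "body": {
  "deltas": [
    {"dp":[0,0,-0.3],"twist":0},
    {"dp":[0,0,-0.6],"twist":0},
    {"dp":[0,0,-0.8],"twist":0},
    {"dp":[0,0,-0.8],"twist":0},
    {"dp":[0,0,-0.8],"twist":0},
    {"dp":[0,0,-0.8],"twist":0},
    {"dp":[0,0,-0.8],"twist":0},
    {"dp":[0,0,0],"twist":0}
  ]
}}

```text
time_s: 8.55
ee_pos: [0.5817, 0.0217, 0.2387]
eef_rot: [3.14, -0.008, 0.117]
force: [-0.2, 0.6, 0.1]
grip_width: 0.094
grip_force: 0.0
```

{"method": "step_arm", "body": {
  "deltas": [
    {"dp":[0,0,0],"twist":-1},
    {"dp":[0,0,0],"twist":-1},
    {"dp":[0,0,0],"twist":-1},
    {"dp":[0,0,0],"twist":-1},
    {"dp":[0,0,0],"twist":-1},
    {"dp":[0,0,0],"twist":-1},
    {"dp":[0,0,0],"twist":-1},
    {"dp":[0,0,0],"twist":-1},
    {"dp":[0,0,0],"twist":-1},
    {"dp":[0,0,0],"twist":-1},
    {"dp":[0,0,0],"twist":-1}
  ],
  "gripper": -0.15
}}

```text
time_s: 9.65
ee_pos: [0.5801, 0.0217, 0.2329]
eef_rot: [-3.141, 0.0, 0.888]
force: [-0.1, 0.1, 0.1]
grip_width: 0.0403
grip_force: 0.0
```

{"method": "step_arm", "body": {
  "deltas": [
    {"dp":[0,0,0],"twist":-1},
    {"dp":[0,0,0],"twist":-1},
    {"dp":[0,0,0],"twist":-1},
    {"dp":[0,0,0],"twist":-1},
    {"dp":[0,0,0],"twist":-1},
    {"dp":[0,0,0],"twist":-1},
    {"dp":[0,0,0],"twist":-1},
    {"dp":[0,0,0],"twist":-1},
    {"dp":[0,0,0],"twist":-1},
    {"dp":[0,0,0],"twist":-1},
    {"dp":[0,0,0],"twist":-0.8},
    {"dp":[0,0,0],"twist":0}
  ]
}}

```text
time_s: 10.85
ee_pos: [0.5801, 0.0218, 0.233]
eef_rot: [-3.141, -0.0, 1.64]
force: [-0.7, -0.6, 1.5]
grip_width: 0.04
grip_force: 0.0
```

Run:
```python
from h import *
np.set_printoptions(precision=4,suppress=True)
o=ctrl.get_obs();print(o['time_s'],o['ee_pos'],o['eef_rot'],o['grip_width'])
T=[]
im=[]
for n in('scene','top'):
    p,d,c=cam(n);P=cloud(d,c);np.savez(n+'1.npz',p=p,d=d)
    hsv=cv2.cvtColor(p,cv2.COLOR_RGB2HSV)
    near=(d>0)&(P[...,0]>.5)&(P[...,0]<.66)&(P[...,1]>-.06)&(P[...,1]<.1)&(P[...,2]>.03)&(P[...,2]<.1)
    print(n,'roll',near.sum(),np.percentile(P[near],[2,50,98],0) if near.any() else '')
    blue=(hsv[...,0]>108)&(hsv[...,0]<130)&(hsv[...,1]>120)
    for z0,z1 in((.112,.145),(.132,.145)):
      for s,a,b in(('L',.49,.546),('R',.546,.60)):
        m=blue&(d>0)&(P[...,0]>a)&(P[...,0]<b)&(P[...,1]>.24)&(P[...,1]<.32)&(P[...,2]>z0)&(P[...,2]<z1)
        print(n,s,z0,m.sum(),np.median(P[m],0) if m.any() else '',np.percentile(P[m],[3,97],0).round(3).tolist() if m.any() else '')
    u,v=map(int,proj([.56,.2,.1],c)); u=max(u,100)
    im.append(cv2.resize(p[v-75:v+75,u-50:u+50,::-1],(400,600),interpolation=cv2.INTER_CUBIC))
cv2.imwrite('pics/pr.png',np.hstack(im))
```

```text
10.85 [0.5801 0.0218 0.233 ] [-3.1412 -0.0001  1.64  ] 0.03996292553471661
scene roll 518 [[ 0.5611 -0.0088  0.0321]
 [ 0.5939  0.0053  0.0741]
 [ 0.6123  0.0429  0.0888]]
scene L 0.112 49 [0.529  0.2726 0.1269] [[0.523, 0.265, 0.113], [0.532, 0.289, 0.138]]
scene R 0.112 47 [0.5791 0.2753 0.1267] [[0.573, 0.266, 0.113], [0.582, 0.293, 0.138]]
scene L 0.132 17 [0.5275 0.2735 0.1355] [[0.522, 0.265, 0.133], [0.531, 0.288, 0.138]]
scene R 0.132 16 [0.5781 0.2752 0.1353] [[0.572, 0.267, 0.132], [0.581, 0.29, 0.138]]
top roll 0 
top L 0.112 55 [0.52   0.2789 0.1342] [[0.516, 0.266, 0.116], [0.526, 0.293, 0.138]]
top R 0.112 42 [0.5694 0.285  0.1348] [[0.566, 0.272, 0.12], [0.575, 0.298, 0.137]]
top L 0.132 35 [0.5204 0.2803 0.1354] [[0.517, 0.268, 0.134], [0.526, 0.293, 0.139]]
top R 0.132 35 [0.5712 0.2855 0.1352] [[0.566, 0.272, 0.132], [0.575, 0.299, 0.137]]
```

View pics/pr.png

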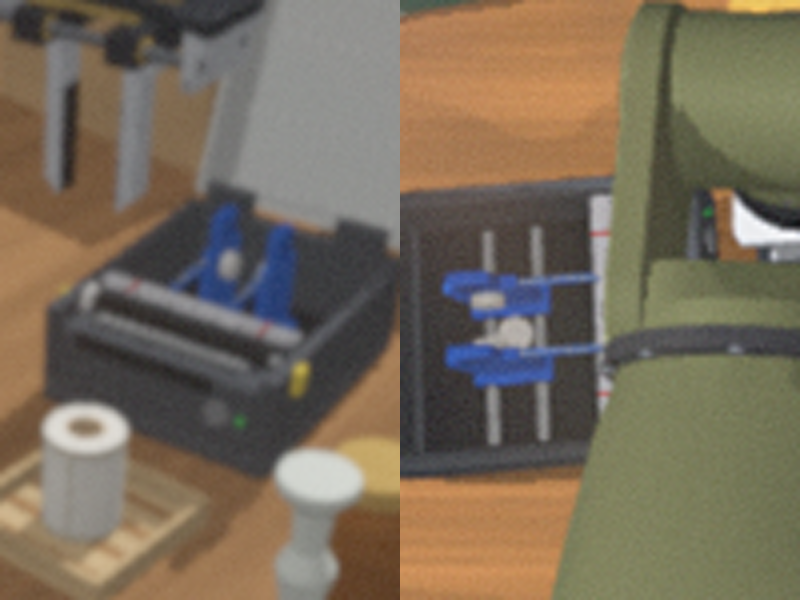

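The roll stands upright in the tray (scene crop (85,470)). Both holders are shut with their tabs free, and the red lines show at (133,287) and (263,328). I'll go above holder_l's tab.

{"method": "step_arm", "body": {
  "deltas": [
    {"dp":[0.81,-0.12,0],"twist":0},
    {"dp":[0.81,-0.12,0],"twist":0},
    {"dp":[0.81,-0.12,0],"twist":0},
    {"dp":[0.81,-0.12,0],"twist":0},
    {"dp":[0.81,-0.12,0],"twist":0},
    {"dp":[0.81,-0.12,0],"twist":0},
    {"dp":[0.81,-0.12,0],"twist":0},
    {"dp":[0.81,-0.12,0],"twist":0},
    {"dp":[0,0,0],"twist":0},
    {"dp":[0,0,0],"twist":0}
  ],
  "gripper": -0.25
}}

```text
time_s: 11.95
ee_pos: [0.5242, 0.2779, 0.2329]
eef_rot: [-3.141, 0.0, 1.639]
force: [-0.2, -1.1, -0.6]
grip_width: 0.0355
grip_force: 0.0
```

Run:
```python
from h import *
np.set_printoptions(precision=4,suppress=True)
o=ctrl.get_obs();print(o['time_s'],o['ee_pos'],o['eef_rot'],o['grip_width'],o['force'])
im=[]
for n in('scene','top'):
    p,d,c=cam(n);P=cloud(d,c)
    # finger pixels: points near TCP height
    m=(d>0)&(P[...,0]>.47)&(P[...,0]<.58)&(P[...,1]>.24)&(P[...,1]<.32)&(P[...,2]>o['ee_pos'][2]-.003)&(P[...,2]<o['ee_pos'][2]+.015)
    print(n,m.sum(),np.percentile(P[m],[2,98],0) if m.any() else '')
    # inner edges histogram over x
    if m.any(): print(np.histogram(P[m][:,0],np.arange(.48,.58,.004)))
```

```text
11.95 [0.5242 0.2779 0.2329] [-3.1413  0.0002  1.6392] 0.03550781999787533 [-0.2221 -1.1222 -0.5815]
scene 0 
top 0
```

{"method": "step_arm", "body": {
  "deltas": [
    {"dp":[0,0,0.6],"twist":0},
    {"dp":[0,0,0.6],"twist":0},
    {"dp":[0,0,0.6],"twist":0},
    {"dp":[0,0,0.5],"twist":0},
    {"dp":[0,0,0.4],"twist":0},
    {"dp":[0,0,0.3],"twist":0},
    {"dp":[0,0,0.1],"twist":0},
    {"dp":[0,0,0],"twist":0},
    {"dp":[0,0,0],"twist":0}
  ]
}}

```text
time_s: 12.95
ee_pos: [0.5248, 0.2777, 0.1099]
eef_rot: [3.14, -0.0, 1.639]
force: [0.6, -0.8, -0.0]
grip_width: 0.035
grip_force: 0.0
```

{"method": "step_arm", "body": {
  "deltas": [
    {"dp":[0,0,0],"twist":0},
    {"dp":[0,0,0],"twist":0},
    {"dp":[0,0,0],"twist":0},
    {"dp":[0,0,0],"twist":0},
    {"dp":[0,0,0],"twist":0},
    {"dp":[0,0,0],"twist":0}
  ],
  "gripper": -1,
  "squeeze": 25
}}

```text
time_s: 13.55
ee_pos: [0.5244, 0.2777, 0.109]
eef_rot: [-3.142, 0.0, 1.639]
force: [0.9, 0.6, 0.1]
grip_width: 0.0004
grip_force: 0.0
```

Run:
```python
from h import *
np.set_printoptions(precision=4,suppress=True)
o=ctrl.get_obs();print(o['time_s'],o['ee_pos'],o['grip_width'],o['grip_force'])
im=[]
for n in('scene','top'):
    p,d,c=cam(n);np.savez(n+'2.npz',p=p,d=d)
    u,v=map(int,proj([.54,.27,.12],c)); u=max(u,50); print(n,proj(o['ee_pos'],c),u,v)
    im.append(cv2.resize(p[v-75:v+75,u-50:u+50,::-1],(400,600),interpolation=cv2.INTER_CUBIC))
cv2.imwrite('pics/miss.png',np.hstack(im))
```

```text
13.55 [0.5244 0.2777 0.109 ] 0.0004416000349859779 0.0
scene (np.float64(305.57673906933337), np.float64(138.5772676734298)) 308 137
top (np.float64(117.00807091677157), np.float64(212.5983483023383)) 118 206
```

View pics/miss.png

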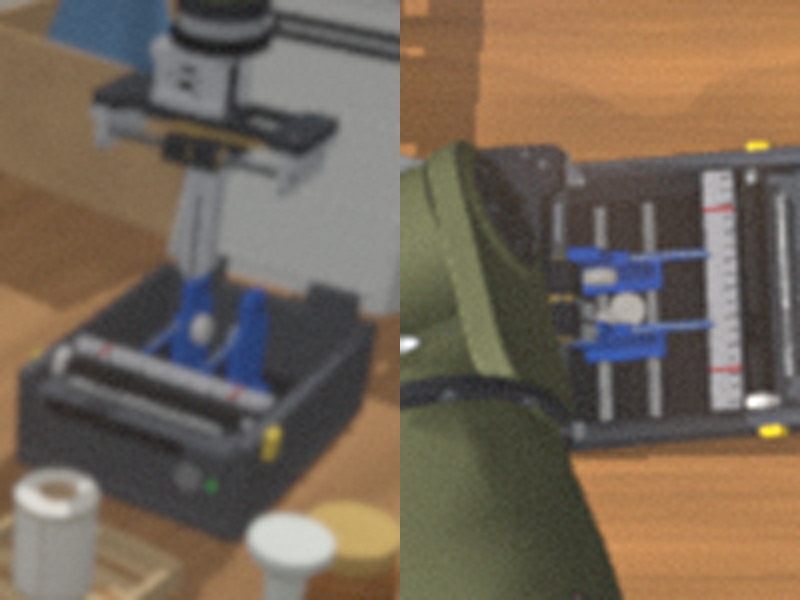

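Run:
```python
from h import *
np.set_printoptions(precision=4,suppress=True,linewidth=160)
for n,(u0,u1,v0,v1) in(('scene',(300,314,118,146)),):
  for k in('1','2'):
    z=np.load(n+k+'.npz');p=z['p'];d=z['d'];c=ctrl.get_calibration(n);P=cloud(d,c)
    for v in range(v0,v1,2):
        print(k,v,' '.join('%s%3d,%3d,%3d'%('b' if p[v,u,2]>1.5*p[v,u,0]+20 else ' ',*(P[v,u]*1000)) if d[v,u]>0 else '-' for u in range(u0,u1,2)))
z=np.load('top2.npz');p=z['p'];d=z['d'];c=ctrl.get_calibration('top');P=cloud(d,c)
m=(d>0)&(P[...,0]>.48)&(P[...,0]<.6)&(P[...,1]>.22)&(P[...,1]<.34)&(P[...,2]>.1)&(P[...,2]<.2)
for q,c in zip(P[m],p[m]):
    if q[2]>.11: print((q*1000).astype(int),c,end=' ')
```

```text
1 118  315,571, 17  445,373,124  447,384,121  446,399,115  441,420,107  441,435,101  445,441,101
1 120  315,573,  7  446,373,116  448,383,114  444,402,106  444,417,101  442,434, 94  450,435, 96
1 122  322,563,  4  445,376,108  448,384,106  445,402, 99  442,422, 90  443,434, 86  451,435, 89
1 124  444,365,104  448,372,103  467,354,115  472,358,115  479,360,117  453,419, 87  453,432, 83
1 126  338,539,  0  461,351,106  468,353,108  476,352,111  484,352,113  492,352,116  500,352,118
1 128  454,351, 97  462,351, 99  469,352,101  478,352,104  485,352,106  490,357,106  498,356,109
1 130  459,345, 93  464,350, 93  471,351, 95 b478,353, 96 b524,286,136  530,290,136  499,356,102
1 132  457,349, 83  468,343, 89 b523,265,136 b529,268,137 b529,279,133  494,352, 94  504,350, 98
1 134  456,352, 74  463,353, 76 b523,265,129 b531,264,132 b530,279,127  492,358, 84  502,354, 89
1 136  458,350, 67  467,349, 71 b524,266,122 b531,267,124 b529,281,118 b526,300,110  502,355, 80
1 138  460,348, 61  467,349, 63 b525,265,116 b530,268,116 b530,281,111 b527,301,102  506,350, 76
1 140  457,354, 50  469,346, 57 b
[... 3806 characters left out ...]
 [520 268 137] [ 89 100 135] [520 266 133] [ 60  85 140] [520 265 130] [ 51  72 127] [522 265 120] [ 53  66 118] [523 266 110] [ 60  79 139] [523 263 110] [ 56  86 161] [523 255 110] [ 73  91 153] [514 267 161] [114 116 115] [515 266 155] [115 115 114] [516 267 147] [110 109 116] [518 270 129] [ 87  97 126] [518 267 130] [ 55  73 127] [518 266 124] [ 53  69 128] [519 266 116] [ 57  76 130] [520 265 111] [ 60  78 141] [520 263 110] [ 65  89 161] [511 267 162] [114 115 121] [512 266 155] [113 114 122] [513 266 148] [ 96 102 115] [516 274 118] [ 70  82 121] [516 272 116] [ 55  74 126] [517 269 114] [ 51  71 130] [510 275 152] [ 80  86 112] [510 273 151] [ 85  96 131] [510 271 148] [ 88 101 132]
```

Run:
```python
from h import *
np.set_printoptions(precision=4,suppress=True,linewidth=160)
z=np.load('scene1.npz');p=z['p'];d=z['d'];c=ctrl.get_calibration('scene');P=cloud(d,c)
T=np.array([.5801,.0218,.233])
m=(d>0)&(np.abs(P-T)[...,0]<.06)&(np.abs(P-T)[...,1]<.03)&(P[...,2]>.15)&(P[...,2]<.33)
q=P[m];print(m.sum(),np.percentile(q,[1,5,50,95],0))
for a in range(-40,41,5):
    k=np.abs(q[:,0]-T[0]-a/1000)<.0025
    if k.any(): print(a,k.sum(),q[k,2].min().round(4),q[k,1].min().round(4),q[k,1].max().round(4))
print(ctrl.get_obs())
```

```text
374 [[0.5513 0.0075 0.2647]
 [0.5533 0.0087 0.269 ]
 [0.5643 0.014  0.2992]
 [0.6143 0.0284 0.3274]]
-30 14 0.2729 0.0076 0.0114
-25 39 0.2653 0.0077 0.0115
-20 120 0.2607 0.0069 0.0286
-15 15 0.2667 0.0063 0.0241
20 2 0.2945 0.0144 0.0149
25 41 0.2645 0.0113 0.0175
30 61 0.2681 0.01 0.0336
35 82 0.2716 0.0108 0.0316
{'time_s': 13.65, 'qpos': array([0.4254, 0.4562, 1.4696, 0.    , 1.2158, 0.3571]), 'joint_vel': array([-0.0034, -0.002 ,  0.0006, -0.0007,  0.0011,  0.001 ]), 'tau': array([  0.0041, -60.4847, -33.8195,   0.0707,  -0.01  ,  -0.0001]), 'ee_pos': array([0.5244, 0.2777, 0.1091]), 'eef_rot': array([-3.1416, -0.    ,  1.6391]), 'force': array([ 0.0318, -0.0799,  0.2667]), 'moment': array([-0.006 , -0.132 ,  0.0207]), 'grip_force': 0.0, 'grip_width': 0.00031501041921106187}
```

The visible fingertips sit about 28 mm above the reported TCP (seen at 0.262 against 0.233), so the fingers closed just over the tab. I'll open, go lower and grip again.

{"method": "step_arm", "body": {
  "deltas": [
    {"dp":[0,0,-0.15],"twist":0},
    {"dp":[0,0,0],"twist":0},
    {"dp":[0,0,0],"twist":0},
    {"dp":[0,0,0],"twist":0},
    {"dp":[0,0,0],"twist":0},
    {"dp":[0,0,0.2],"twist":0},
    {"dp":[0,0,0.2],"twist":0},
    {"dp":[0,0,0.2],"twist":0},
    {"dp":[0,0,0.15],"twist":0},
    {"dp":[0,0,0.05],"twist":0},
    {"dp":[0,0,0],"twist":0}
  ],
  "gripper": -0.25
}}

```text
time_s: 14.75
ee_pos: [0.5243, 0.2777, 0.0827]
eef_rot: [-3.141, 0.0, 1.639]
force: [0.2, -0.4, 0.2]
grip_width: 0.0354
grip_force: 0.0
```

{"method": "step_arm", "body": {
  "deltas": [
    {"dp":[0,0,0],"twist":0},
    {"dp":[0,0,0],"twist":0},
    {"dp":[0,0,0],"twist":0},
    {"dp":[0,0,0],"twist":0},
    {"dp":[0,0,0],"twist":0},
    {"dp":[0,0,0],"twist":0}
  ],
  "gripper": -1,
  "squeeze": 30
}}

```text
time_s: 15.35
ee_pos: [0.524, 0.2778, 0.0832]
eef_rot: [-3.141, 0.0, 1.639]
force: [-6.1, -1.1, 4.4]
grip_width: 0.01
grip_force: 30.0
```

{"method": "step_arm", "body": {
  "deltas": [
    {"dp":[0,-0.02,0],"twist":0},
    {"dp":[0,0,0],"twist":0},
    {"dp":[0,0,0],"twist":0}
  ]
}}

```text
time_s: 15.65
ee_pos: [0.5239, 0.2777, 0.0832]
eef_rot: [3.141, -0.0, 1.639]
force: [0.6, 0.3, 2.9]
grip_width: 0.0096
grip_force: 30.0
```

{"method": "step_arm", "body": {
  "deltas": [
    {"dp":[0,-0.03,0],"twist":0},
    {"dp":[0,0,0],"twist":0},
    {"dp":[0,0,0],"twist":0}
  ]
}}

```text
time_s: 15.95
ee_pos: [0.5227, 0.2776, 0.0833]
eef_rot: [3.141, -0.0, 1.639]
force: [3.4, -0.4, 2.0]
grip_width: 0.0099
grip_force: 30.0
```

{"method": "step_arm", "body": {
  "deltas": [
    {"dp":[0,-0.03,0],"twist":0},
    {"dp":[0,0,0],"twist":0},
    {"dp":[0,0,0],"twist":0}
  ]
}}

```text
time_s: 16.25
ee_pos: [0.5213, 0.2775, 0.0832]
eef_rot: [3.141, -0.0, 1.639]
force: [2.9, 0.2, 4.9]
grip_width: 0.0097
grip_force: 30.0
```

{"method": "step_arm", "body": {
  "deltas": [
    {"dp":[0,-0.07,0],"twist":0},
    {"dp":[0,-0.07,0],"twist":0},
    {"dp":[0,-0.07,0],"twist":0},
    {"dp":[0,-0.07,0],"twist":0},
    {"dp":[0,-0.07,0],"twist":0},
    {"dp":[0,-0.07,0],"twist":0},
    {"dp":[0,-0.07,0],"twist":0},
    {"dp":[0,-0.07,0],"twist":0},
    {"dp":[0,-0.07,0],"twist":0},
    {"dp":[0,-0.07,0],"twist":0},
    {"dp":[0,0,0],"twist":0},
    {"dp":[0,0,0],"twist":0}
  ]
}}

```text
time_s: 17.45
ee_pos: [0.4936, 0.2751, 0.0832]
eef_rot: [3.141, 0.001, 1.639]
force: [6.2, -3.9, 5.5]
grip_width: 0.0099
grip_force: 30.0
```

```bash
cat > m.py <<'E'
from h import *
import sys
np.set_printoptions(precision=4,suppress=True)
o=ctrl.get_obs();print(o['time_s'],o['ee_pos'],o['force'],o['grip_width'])
im=[]
for n in('scene','top'):
    p,d,c=cam(n);P=cloud(d,c)
    ref=np.load(n+'1.npz')
    for s,a,b in(('L',.47,.546),('R',.546,.63)):
        for nm,pp,dd in(('ref',ref['p'],ref['d']),('now',p,d)):
            Q=cloud(dd,c);h=cv2.cvtColor(pp,cv2.COLOR_RGB2HSV)
            m=(h[...,0]>108)&(h[...,0]<130)&(h[...,1]>100)&(dd>0)&(Q[...,0]>a)&(Q[...,0]<b)&(Q[...,1]>.25)&(Q[...,1]<.31)&(Q[...,2]>.112)&(Q[...,2]<.145)
            if m.sum()>5: print(n,s,nm,m.sum(),Q[m].mean(0),np.percentile(Q[m][:,0],[5,95]))
    u,v=map(int,proj([.54,.24,.1],c)); u=max(u,50)
    im.append(cv2.resize(p[v-50:v+50,u-50:u+50,::-1],(400,400),interpolation=cv2.INTER_CUBIC))
cv2.imwrite(sys.argv[1],np.hstack(im))
E
python3 m.py pics/pull.png
```

```text
17.45 [0.4936 0.2751 0.0832] [ 6.2183 -3.9181  5.4923] 0.00991684926341253
scene L ref 49 [0.5282 0.2745 0.1265] [0.5233 0.5317]
scene L now 19 [0.4966 0.264  0.1262] [0.49   0.5005]
scene R ref 47 [0.5784 0.2772 0.1265] [0.5735 0.5817]
scene R now 52 [0.6076 0.2813 0.1264] [0.6008 0.6113]
top L ref 57 [0.5204 0.2783 0.1315] [0.5161 0.5257]
top L now 19 [0.4913 0.2648 0.1288] [0.487  0.4961]
top R ref 53 [0.5703 0.2832 0.1319] [0.5662 0.5747]
top R now 22 [0.6017 0.2769 0.1307] [0.5978 0.6049]
```

View pics/pull.png

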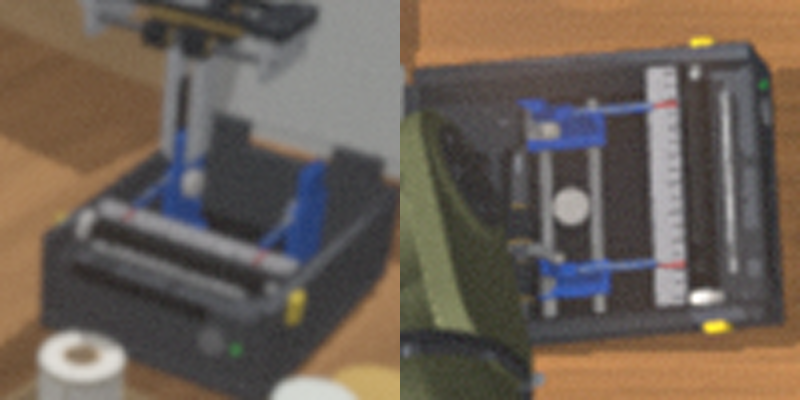

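The top view shows both pointers nearly on the red lines (crop (670,104) and (675,265)). The hand has moved 30 mm, so about 2 mm is left.

{"method": "step_arm", "body": {
  "deltas": [
    {"dp":[0,-0.04,0],"twist":0},
    {"dp":[0,0,0],"twist":0},
    {"dp":[0,0,0],"twist":0},
    {"dp":[0,0,0],"twist":0}
  ]
}}

```text
time_s: 17.95
ee_pos: [0.4921, 0.275, 0.0832]
eef_rot: [3.14, 0.001, 1.639]
force: [6.3, -4.9, 4.5]
grip_width: 0.0102
grip_force: 30.0
```

```bash
python3 m.py pics/x.png
python3 - <<'E'
from h import *
np.set_printoptions(precision=2,suppress=True)
c=ctrl.get_calibration('top');ac=0;obs=[]
for i in range(6):
    p,d,_=cam('top'); ac=ac+p.astype(float); obs.append(ctrl.get_obs()['ee_pos'])
p=(ac/6).astype(np.uint8); print(np.mean(obs,0)*1000)
cv2.imwrite('pics/zoom.png',cv2.resize(p[175:240,138:182,::-1],None,fx=9,fy=9,interpolation=cv2.INTER_CUBIC))
r=np.load('top.npz')['p'].astype(int); a=p.astype(int)
u0=138
for nm,q in(('red',r[...,0]-(r[...,1]+r[...,2])/2),('rednow',a[...,0]-(a[...,1]+a[...,2])/2),('blue',a[...,2]-a[...,0])):
  for v0,v1 in((178,200),(212,240)):
    for u in range(144,172,2):
        w=np.clip(q[v0:v1,u]-25,0,None)
        if w.sum()>30: print(nm,u,round((w*np.arange(v0,v1)).sum()/w.sum(),2),int(w.sum()),end=' | ')
    print()
E
```

```text
17.95 [0.4921 0.275  0.0832] [ 6.3415 -4.8821  4.5253] 0.010236917451332516
scene L ref 49 [0.5282 0.2745 0.1265] [0.5233 0.5317]
scene L now 17 [0.4947 0.2644 0.127 ] [0.4904 0.4989]
scene R ref 47 [0.5784 0.2772 0.1265] [0.5735 0.5817]
scene R now 49 [0.6092 0.2813 0.1274] [0.6048 0.6124]
top L ref 57 [0.5204 0.2783 0.1315] [0.5161 0.5257]
top L now 15 [0.4903 0.2645 0.1281] [0.4866 0.4937]
top R ref 53 [0.5703 0.2832 0.1319] [0.5662 0.5747]
top R now 23 [0.603  0.2812 0.1335] [0.5996 0.6054]
[492.09 275.02  83.25]
red 144 183.0 32 | red 146 183.0 33 | red 148 182.62 48 | red 150 182.52 56 | 
red 146 223.0 32 | red 148 223.0 31 | red 150 222.75 49 | red 152 222.56 58 | red 158 238.32 137 | red 160 238.19 209 | red 162 238.12 204 | red 164 238.51 61 | 
rednow 146 183.0 30 | rednow 148 182.6 55 | rednow 150 182.49 58 | 
rednow 148 223.0 31 | rednow 150 222.78 55 | rednow 152 222.58 62 | rednow 158 238.34 150 | rednow 160 238.19 208 | rednow 162 238.13 213 | rednow 164 238.52 67 | 
blue 144 182.68 31 | 
blue 144 222.69 52 |
```

View pics/zoom.png

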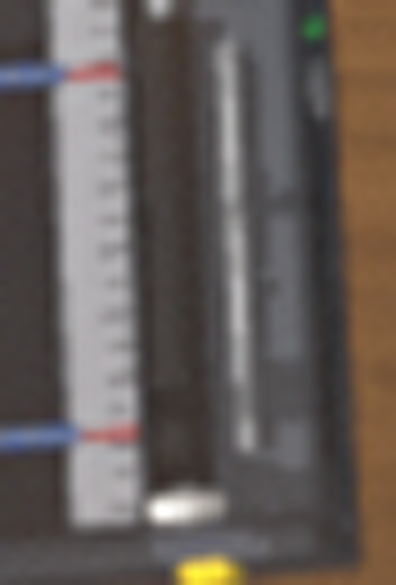

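The averaged zoom shows both blue pointers meeting their red lines, at (65,73) and (80,435). The pointers are 40.0 px apart and the red lines 40.1 px, and the hand has moved 31.7 mm. I'm handing in while still holding.

```bash
python3 -c "
from station import ctrl
o=ctrl.get_obs();print(o['ee_pos'],o['grip_width'],o['grip_force']);print(ctrl.hand_in())"
```

```text
[0.49207913 0.27500253 0.08323416] 0.009428314300014218 29.985892474651337
the job is handed in; nothing more can be done
None
```

The white label roll is standing upright in the tray and released. The gripper is holding the printer's left roll holder (holder_l) with its pointer on the red line, to within about 1 mm, and the job is handed in.

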